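# Pack the microphone away and clamp the case shut

## Robot

A 6-joint arm with a two-finger parallel gripper is mounted at the origin on the work surface. World frame = base frame: x ahead of the robot, y to its left, z up, the work surface at z = 0. Lengths are in m, angles in degrees, forces in N, time in s.
With the tool pointing down it reaches from about 0.4 to 0.825 m from the base axis. Payload 7 kg.
Tool frame: the origin (TCP) lies between the finger pads; the fingertips stand 22 mm ahead of it and the grasp point (between the pads) lies 3 mm ahead of it; z points along the fingers, y is the line along which they close (so a half turn about z gives the same grasp; the last joint's range is limited). The gripper opens to 88 mm and grips with 3 to 60 N. Pads are 19 mm wide; open, the fingers measure 130 mm over their backs; the gripper's body (78 mm by 193 mm) begins 47 mm behind the grasp point.
Start: joints at [92.596, 20.546, 0.682, 0, -70.136, -16.507], TCP at [0.162, 0.655, 0.249] pointing down, gripper open.
Joint ranges: [-176.03, 176.03], [-82.01, 121.73], [-58.28, 71.71], [-173.87, 95.51], [-174.79, -0.11], [-173.66, 173.66]. Speed limits (degrees/s): [136.94, 136.94, 172.46, 180, 180, 180].

## Interface

Orientations are given as [roll, pitch, yaw] about the fixed x, y, z axes, in that order (R = Rz(yaw) Ry(pitch) Rx(roll)).
In Python, from plant import ctrl gives the robot as it stands.
- The arm moves only by the tool apply_moves, never from a script. Its argument "targets" is a list of rows, each an object with "travel": the shift along the tool's x, y, z in mm, a list of three; "roll": the turn about the tool's z in degrees; "jaw": the finger opening in mm, from 0 to 87.6. In form: [{"travel": [tx, ty, tz], "roll": roll, "jaw": jaw}, ...]. A call has 1 to 10 rows; each row shifts and turns the commanded pose from where the row before left it, along the tool's axes as they then stand; what a row does not reach is not made up. A row lasts 1/10 s, in which the tool goes at most 50 mm and 8.59 degrees, less where a joint would pass 70% of its speed; a pose out of reach is approached as far as the arm can. A call with a gripper value outside its range is refused whole. The fingers move at their own pace and stop on an object; the grip force is fixed at half the most. Time passes only in rows, so rows that do not move let the fingers close. It gives the time, the measured TCP pose, the force, the opening and the grip force at its end, in the units of the state.
- ctrl.get_obs(): the state, without advancing time (a new reading comes with each control period).
- ctrl.snapshot(name): name is "scene" or "top" or "wrist"; returns the picture (420x560x3 uint8, red, green, blue); there is no depth.
- ctrl.calibration(name): a dict with "K" (3x3 intrinsics, pixels), "extrinsics" (4x4, takes a point from camera to world coordinates); the wrist camera has in their place "hand_eye" (4x4, takes a point from camera to tool coordinates, whose origin is the TCP and whose axes are the flange's). Camera axes: x right, y down, z forward; pixel columns grow to the right and rows downward; lengths in m; the calibration is good to about 2 mm. A picture is of the moment at which its call begins: read the wrist's pose just before it. calibration takes no time and is no camera call.
- ctrl.close_job(): hands the job in; it is judged then, once.
The state is a dict: "clock": time; "joint_pos": joint angles; "qvel": joint speeds; "tau": joint torques, N m; "tool_pos": TCP position; "orientation": TCP orientation; "force": force on the tool from outside, world axes, zero at the start; "moment": the same for the moment, N m; "opening": finger opening in m; "gripper_force": force on a finger pad.
Only numpy, scipy, OpenCV 4.12 (cv2) and the standard library are available. Lean on these libraries where they do the work, as an engineer would, in place of code of your own. Each camera call takes 0.05 s, during which the arm holds its last target. There are 200 camera calls.

## Task

Pack away the microphone with the orange ring: lay it gently lengthwise in the two yellow saddles of the open case (either way round) and let go of it. Then swing the lid down, and only after that swing the red-tipped clamp over onto the lid and press it fully down, so that the lid is held shut. Leave the blue-ringed microphone, the mug and the battery box where they are.

Things in the scene. Friction and masses are not known exactly. Their poses are not given: they have to be found in the camera images.
- mic: Handheld microphone with an orange hexagonal ring at its tail, lying level on the desk. 230 mm long, 280 g. Origin on its axis at half length, 25 mm above the desk as it lies. x axis: towards the round steel head (50 mm ball centred at x = +90 mm). Brass handle, 34 mm diameter, from x = -97 to +65 mm: grasp it there, best at the origin. Ring 50 mm across flats, x = -115 to -97 mm.
- mic_blue: A second microphone of the same shape and size with a blue ring: leave it alone. Origin and axes as for mic.
- mug: White mug, 80 mm wide, 95 mm tall, handle to its +y; origin under its centre. Leave it alone.
- batteries: Closed red battery box with a white band, 60 x 100 x 50 mm (x, y, z); origin under its centre. Leave it alone.
- case: Grey microphone case fixed to the desk, open on top: 140 mm (x) by 290 mm (y), 70 mm high, walls 6 mm, inner floor 6 mm above the desk. Origin on the desk under its centre. x points from the clamp side (towards the robot) to the lid's hinge side, y along the case, z up. Two black sprung gasket strips, 50 mm long, centred at y = -105 and +105 mm, stand 6 mm above the rim inside the -x wall.
- cradle (a point): Where the microphone's origin lies when packed: midway between two yellow V saddles, 35 mm above the desk. Axes as the case's; the microphone lies along y and may be up to 15 mm off along y. Saddles: 20 mm thick, centred 45 mm either side of this point along y (70 mm free between them for fingers); their slopes begin 26 mm off the middle, 45 mm above the desk, and guide the handle to the middle.
- lid_hinge (a point): Middle of the lid's hinge axis, which runs along the case's y: at x = +70 mm, 70 mm above the desk. Axes as those of the case.
- lid (a joint): Lid angle: 0 = flush on the rim; starts at 1.45 to 1.65, standing up behind the case; stop at 1.7. The hinge rubs (about 1.5 N at the free edge) and holds the lid where it is left. It can be closed by pushing its outer face from behind, over and down. The gasket strips then keep it about 0.05 rad open until the clamp presses it home (about 4 N at the free edge).
- lid_edge (a point): Middle of the black lid's free edge, on its outer (upper when shut) face; moves with the lid. The lid is a slab 140 mm from hinge axis to free edge, 290 mm wide, 10 mm thick, its underside in the plane of the hinge axis. A steel tab (8 mm thick, 50 mm wide, centred at y = -85 mm) juts 17 mm beyond the free edge.
- clamp_pivot (a point): Middle of the clamp's pivot axis, which runs along the case's y: at x = -90 mm, 80 mm above the desk. Axes as those of the case. The pivot sits on a steel bracket 50 mm wide (y) on the outer face of the -x wall.
- clamp (a joint): Angle of the hold-down clamp: 0 = fully down, bar level, its rubber pad on the shut lid; starts at 1.45 to 1.65, the bar standing up in front of the case; stop at 1.75. The pivot rubs (about 5 N at the grip) and holds the clamp where it is left; pressing it home against the gasket strips takes about 10 N. It can be closed by pushing the grip's outer face, over and down.
- clamp_grip (a point): Middle of the outer (upper when down) face of the red grip at the end of the clamp's 16 mm wide steel bar; moves with the clamp. When down it lies 85 mm from the pivot towards +x and 25 mm above the pivot. The grip is 36 mm long (67 to 103 mm from the pivot), 22 mm wide, 12 mm thick.
Things that resemble listed ones, but are neither listed nor needed, are in the scene too. What is shaped like the mic but turquoise is not meant.

How it is judged (in metres and radians):
On the way, in this order (a step that is already met when the one before it is completed fails the run):
1. the orange-ringed microphone lies in the saddles, let go, with the lid and clamp still open (x of mic in the frame of cradle between -0.008 and 0.008 m and y of mic in the frame of cradle between -0.03 and 0.03 m and z of mic in the frame of cradle between -0.006 and 0.006 m and angle between the x axis of mic and the y axis of cradle, either way round below 0.12 rad and contact force between the fingers and mic below 0.2 N and value of joint each of lid, clamp above 0.8 rad), for 0.2 s.
2. the lid is down on its gasket strips, the clamp still up (value of joint lid below 0.1 rad and value of joint clamp above 0.6 rad), for 0.1 s.
3. the clamp is down and the lid pressed home (value of joint lid below 0.03 rad and value of joint clamp below 0.1 rad), for 0.2 s.
At the end, for the whole second after the job is handed in: The orange-ringed microphone rests in the saddles (within 8 mm across, 30 mm along, 6 mm in height and 0.12 rad of the case's length), the lid is within 0.03 rad of flush and the clamp within 0.1 rad of fully down; all at rest and released (all of step 3 and x of mic in the frame of cradle between -0.008 and 0.008 m and y of mic in the frame of cradle between -0.03 and 0.03 m and z of mic in the frame of cradle between -0.006 and 0.006 m and angle between the x axis of mic and the y axis of cradle, either way round below 0.12 rad and linear speed of mic below 0.02 m/s); the robot touches nothing.
It fails at once if the blue-ringed microphone is pushed more than 30 mm (distance of mic_blue from where it was at the start of the episode above 0.03 m).
It fails at once if the mug is pushed more than 30 mm (distance of mug from where it was at the start of the episode above 0.03 m).
It fails at once if the battery box is pushed more than 30 mm (distance of batteries from where it was at the start of the episode above 0.03 m).
It fails at once if the microphone is dropped into the saddles (moves faster than 0.6 m/s close to them) (distance between mic and cradle below 0.05 m and linear speed of mic above 0.6 m/s).
It fails at once if the microphone is rammed into the case with over 60 N (contact force between mic and case above 60 N).
It also fails if it takes over 59 s, if anything falls off the work surface, if the arm or the gripper's body presses on something with over 40 N, if the wrist force passes 120 N, or if a joint passes its speed limit or range.

## Working session

There is one attempt and no reset: what is moved stays moved. The work goes in short steps, Python scripts to look and compute and a tool call to move; the robot and the scene stay as the last step left them, time stands still between calls to the robot, and variables do not carry over. Pictures are saved under pics/ and viewed, at most 10 in all, crops included, and the job is handed in when it is done.

Besides the shell and the picture viewer there is one more tool, called after "Call:" in YAML: its name, and indented under it one key for each argument. apply_moves: Moves the arm, as the interface text tells. Its arguments: {"type":"object","properties":{"targets":{"type":"array","items":{"type":"object","properties":{"travel":{"type":"array","items":{"type":"number"}},"roll":{"type":"number"},"jaw":{"type":"number"}}}}},"required":["targets"]}

```bash
ls; mkdir -p pics; python3 - <<'E'
from plant import ctrl
import cv2,numpy as np
for n in ("scene","top"):
    im=ctrl.snapshot(n); cv2.imwrite(f"pics/{n}0.png",cv2.resize(im[:,:,::-1],(800,600),interpolation=cv2.INTER_CUBIC)); c=ctrl.calibration(n); print(n,np.round(c["K"],1).tolist(),np.round(c["extrinsics"],3).tolist())
print(np.round(ctrl.calibration("wrist")["hand_eye"],3).tolist())
o=ctrl.get_obs();print(o)
E
```

```text
pics
scene [[387.6, 0.0, 280.4], [0.0, 387.6, 206.5], [0.0, 0.0, 1.0]] [[-0.813, 0.471, -0.342, 0.822], [0.582, 0.674, -0.455, 0.289], [0.016, -0.569, -0.822, 0.927], [0.0, 0.0, 0.0, 1.0]]
top [[409.8, 0.0, 278.2], [0.0, 409.8, 206.9], [0.0, 0.0, 1.0]] [[0.023, -0.997, 0.068, 0.389], [-1.0, -0.024, -0.015, -0.19], [0.016, -0.067, -0.998, 1.247], [0.0, 0.0, 0.0, 1.0]]
[[0.0, -0.968, -0.253, 0.067], [1.0, 0.0, 0.0, -0.001], [-0.0, -0.253, 0.968, -0.137], [0.0, 0.0, 0.0, 1.0]]
{'clock': 0.1, 'joint_pos': array([ 9.25953032e+01,  2.05897263e+01,  6.38408165e-01, -1.69434406e-02,
       -7.01356943e+01, -1.65070273e+01]), 'qvel': array([ 0.03814291, -0.02950841,  0.0923442 , -0.00910701,  0.03255217,
       -0.00985497]), 'tau': array([-2.02723684e-03, -5.84166169e+01,  2.93750900e+01,  7.01558590e+00,
        1.01272931e-02, -4.95669417e-05]), 'tool_pos': array([0.16221729, 0.65479998, 0.24768714]), 'orientation': array([ 1.79912048e+02, -9.45319344e-03, -1.39174862e+01]), 'force': array([ 0.011331  , -0.23058094,  0.55225105]), 'moment': array([-0.00620325,  0.00764586,  0.02351245]), 'gripper_force': 0.0, 'opening': 0.08766577221541959}
```

View pics/scene0.png

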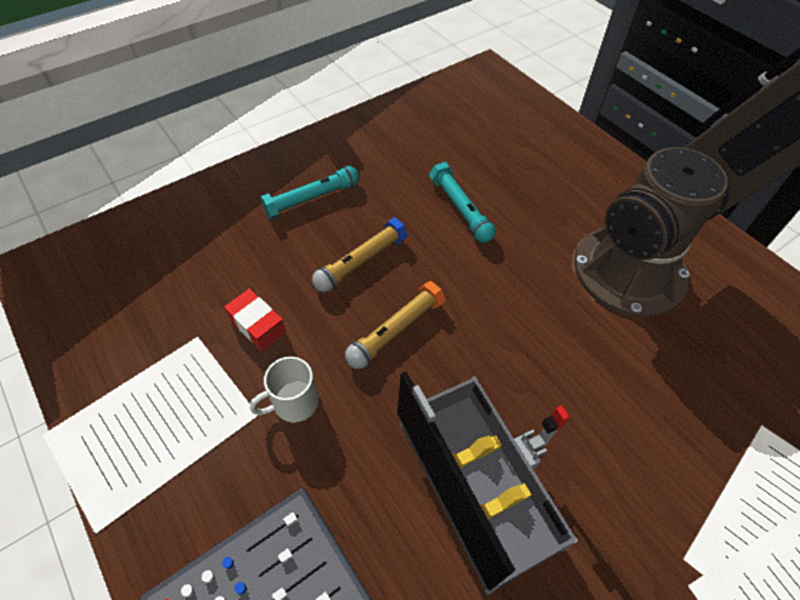

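View pics/top0.png

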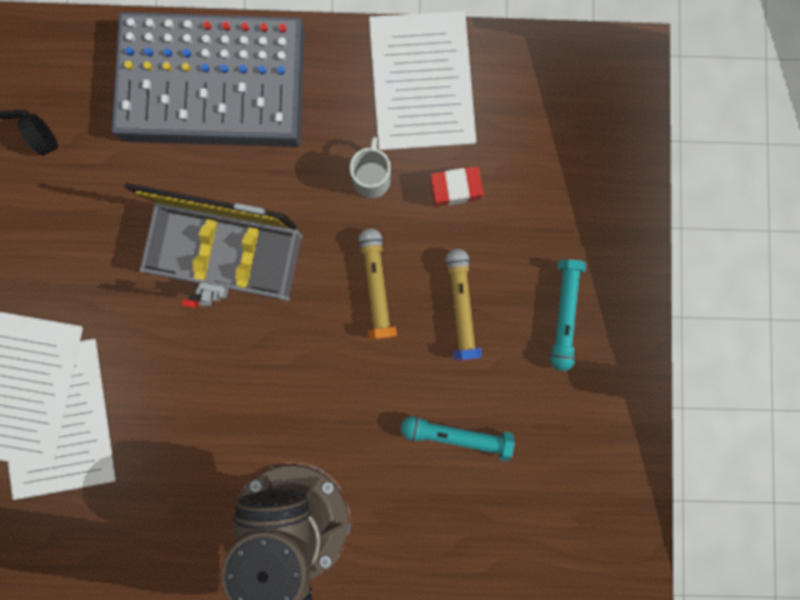

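The pictures show four mic-shaped things: orange-ringed (scene 395,325; top 377,285), blue-ringed (top 463,305) and two turquoise ones (top 567,315 and 458,438). I choose the first. The case is at top (220,250), with the lid up on its far side and the clamp at (205,297).

```bash
cat > h.py <<'E'
from plant import ctrl
import numpy as np,cv2
from scipy.spatial.transform import Rotation as R
def tcp(o):
    T=np.eye(4);T[:3,:3]=R.from_euler("xyz",o["orientation"],degrees=True).as_matrix();T[:3,3]=o["tool_pos"];return T
def ext(n,o=None):
    c=ctrl.calibration(n);K=np.array(c["K"])
    return K,(tcp(o)@np.array(c["hand_eye"]) if n=="wrist" else np.array(c["extrinsics"]))
def world(n,uv,z,o=None,s=1/1.4285714):
    K,E=ext(n,o);uv=np.array(uv)*s
    d=E[:3,:3]@np.linalg.solve(K,[uv[0],uv[1],1]);return E[:3,3]+d*(z-E[2,3])/d[2]
def proj(n,p,o=None):
    K,E=ext(n,o);q=K@(np.linalg.inv(E)@np.append(p,1))[:3];return q[:2]/q[2]
E
python3 - <<'E'
from h import *
import cv2
for nm,n,uv,z in [("head","top",(371,238),.025),("ring","top",(383,332),.025),("head","scene",(358,354),.025),("ring","scene",(432,293),.025),
 ("c1","top",(157,206),.07),("c2","top",(300,232),.07),("c3","top",(289,298),.07),("c4","top",(141,270),.07),("c2s","scene",(475,378),.07),("c4s","scene",(576,541),.07),("bluehead","top",(457,258),.025),("mug","top",(371,172),.095),("bat","top",(457,186),.05)]:
    p=world(n,uv,z);print(nm,n,np.round(p,3),round(np.hypot(*p[:2]),3))
t=cv2.imread("pics/top0.png");s=cv2.imread("pics/scene0.png")
a=cv2.resize(t[175:345,110:410],None,fx=2.6,fy=2.6,interpolation=3)[:,:780]
cv2.imwrite("pics/crop1.png",a)
E
```

```text
head top [ 0.592 -0.15   0.025] 0.611
ring top [ 0.395 -0.18   0.025] 0.435
head scene [ 0.588 -0.148  0.025] 0.606
ring scene [ 0.392 -0.178  0.025] 0.431
c1 top [0.639 0.283 0.07 ] 0.698
c2 top [ 0.593 -0.008  0.07 ] 0.593
c3 top [0.459 0.01  0.07 ] 0.459
c4 top [0.508 0.308 0.07 ] 0.594
c2s scene [0.461 0.028 0.07 ] 0.462
c4s scene [0.509 0.312 0.07 ] 0.597
bluehead top [ 0.554 -0.332  0.025] 0.646
mug top [ 0.714 -0.149  0.095] 0.729
bat top [ 0.702 -0.327  0.05 ] 0.774
```

View pics/crop1.png

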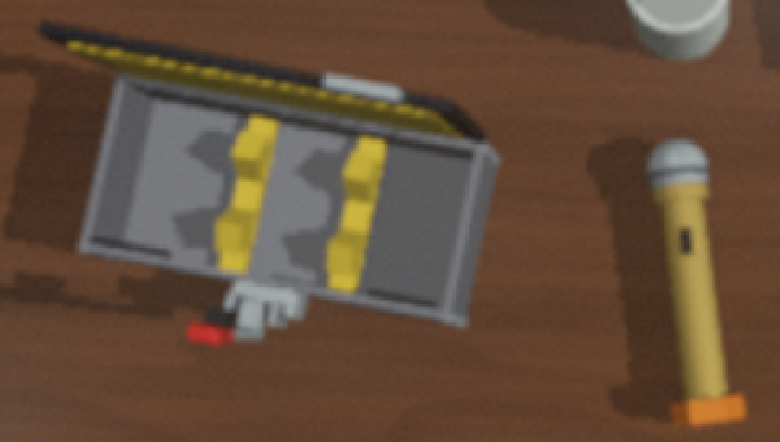

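The crop confirms it: the orange hex ring is at (708,410) and the steel head at (678,160). The mic origin is about (0.500, -0.163) with yaw about 8.7°. The case centre is about (0.550, 0.148) with yaw about -9.3°. I'll move over the mic now.

Call:
apply_moves:
  targets:
    - {"travel": [37, 21, -7.4], "roll": 0, "jaw": 87}
    - {"travel": [37, 21, -7.4], "roll": 0, "jaw": 87}
    - {"travel": [37, 21, -7.4], "roll": 0, "jaw": 87}
    - {"travel": [37, 21, -7.4], "roll": 0, "jaw": 87}
    - {"travel": [37, 21, -7.4], "roll": 0, "jaw": 87}
    - {"travel": [37, 21, -7.4], "roll": 0, "jaw": 87}
    - {"travel": [39, 21, -7.4], "roll": 0, "jaw": 87}
    - {"travel": [20, 40, 1.5], "roll": 0, "jaw": 87}
    - {"travel": [20, 40, 1.5], "roll": 0, "jaw": 87}
    - {"travel": [20, 40, 1.5], "roll": 0, "jaw": 87}

```text
clock: 1.1
tool_pos: [0.4098, 0.3169, 0.2954]
orientation: [180.0, 0.0, -13.9]
force: [0.5, 0.3, 0.4]
opening: 0.0869
gripper_force: 0.0
```

Call:
apply_moves:
  targets:
    - {"travel": [20, 40, 1.5], "roll": 0, "jaw": 87}
    - {"travel": [20, 40, 1.5], "roll": 0, "jaw": 87}
    - {"travel": [20, 40, 1.5], "roll": 0, "jaw": 87}
    - {"travel": [20, 40, 1.5], "roll": 0, "jaw": 87}
    - {"travel": [20, 40, 1.5], "roll": 0, "jaw": 87}
    - {"travel": [20, 40, 1.5], "roll": 0, "jaw": 87}
    - {"travel": [20, 40, 1.5], "roll": 0, "jaw": 87}
    - {"travel": [20, 40, 1.5], "roll": -7.5, "jaw": 87}
    - {"travel": [20, 40, 1.5], "roll": -7.5, "jaw": 87}
    - {"travel": [20, 40, 1.5], "roll": -7.5, "jaw": 87}

```text
clock: 2.1
tool_pos: [0.5224, -0.1104, 0.2812]
orientation: [-180.0, -0.0, 8.3]
force: [0.6, 0.6, 1.3]
opening: 0.0869
gripper_force: 0.0
```

```bash
python3 - <<'E'
from h import *
o=ctrl.get_obs();print(o["clock"],np.round(o["tool_pos"],4),o["orientation"])
w=ctrl.snapshot("wrist")[:,:,::-1];s=ctrl.snapshot("scene")[:,:,::-1]
np.save("o1.npy",tcp(o))
import pickle;pickle.dump(o,open("o1.pkl","wb"))
a=cv2.resize(w,(800,600),interpolation=3)
s=s[60:320,150:497]
cv2.imwrite("pics/w1.png",a);cv2.imwrite("pics/s1.png",cv2.resize(s,(800,600),interpolation=3))
E
```

```text
2.1 [ 0.5224 -0.1104  0.2812] [-1.79984654e+02 -2.46606570e-02  8.27572807e+00]
```

View pics/w1.png

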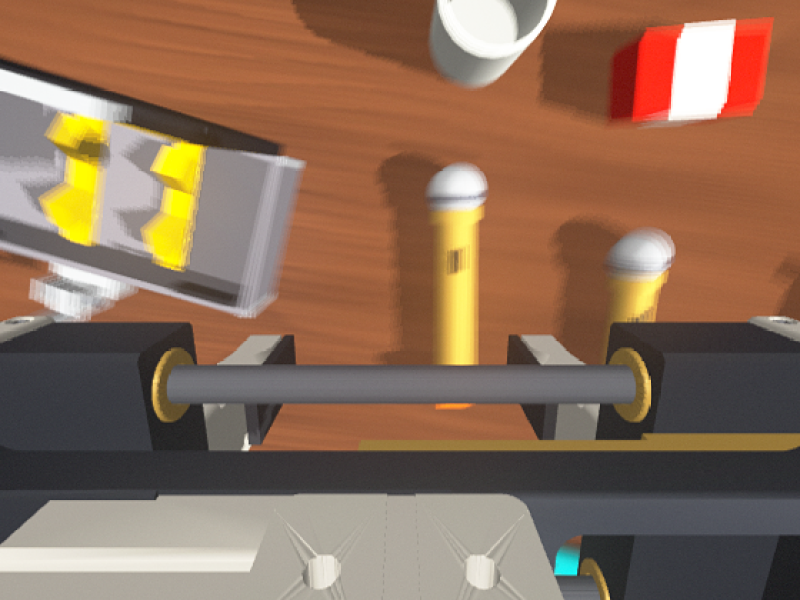

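View pics/s1.png

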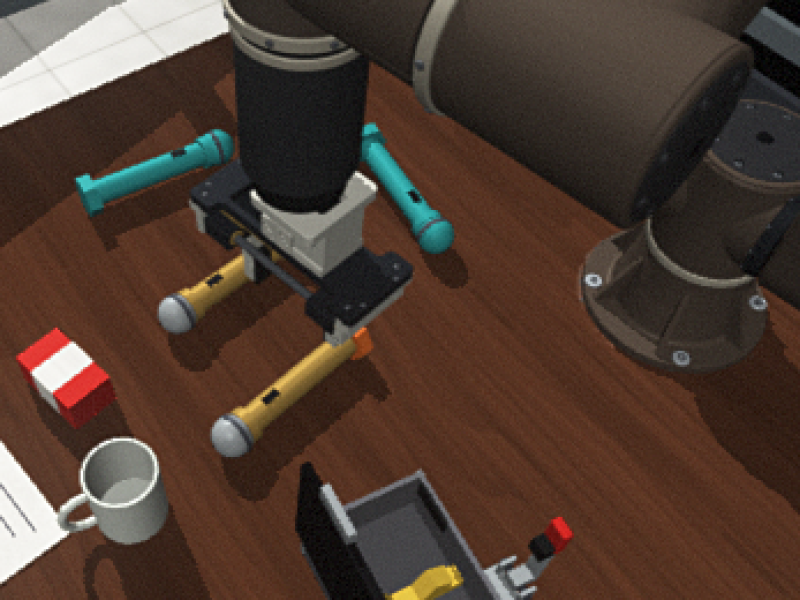

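Wrist and scene views: the gripper's long side (193 mm) lies along the closing line. With the tool over the middle of the case, the body would therefore hit both the standing lid and the clamp. I'll grip the handle towards the tail, low in the fingers, and release slightly to the clamp side so it rolls into the V saddles. First I need the settled pose.

Call:
apply_moves:
  targets:
    - {"travel": [0, 0, 0], "roll": 0, "jaw": 87}
    - {"travel": [0, 0, 0], "roll": 0, "jaw": 87}

```text
clock: 2.4
tool_pos: [0.5223, -0.1082, 0.2807]
orientation: [-180.0, 0.0, 7.9]
force: [0.6, -0.2, -0.0]
opening: 0.0872
gripper_force: 0.0
```

```bash
cat >> h.py <<'E'
def goto(p,yaw=None):
    "print tool-frame travel (mm) to world p, and roll"
    o=ctrl.get_obs();T=tcp(o);d=T[:3,:3].T@(np.array(p)-T[:3,3])*1000
    y=o["orientation"][2];print("clock",round(o["clock"],2),"pos",np.round(T[:3,3],4),"yaw",round(y,2),"travel",np.round(d,1),"roll",None if yaw is None else round(y-yaw,2),"F",np.round(o["force"],1),"op",round(o["opening"],4),"gf",round(o["gripper_force"],1))
E
python3 - <<'E'
from h import *
goto((.4387,-.1724,.042),8.7)
o=ctrl.get_obs();print(np.round(o["joint_pos"],1))
w=ctrl.snapshot("wrist")
g=cv2.cvtColor(w,cv2.COLOR_RGB2HSV)
# brass handle / steel: edges of handle at rows
m=((g[:,:,0]>15)&(g[:,:,0]<32)&(g[:,:,1]>120)&(g[:,:,2]>90)).astype(np.uint8)
for r in (150,170,190,210,225):
    c=np.where(m[r,200:420])[0]+200
    c=c[(c>250)&(c<380)]
    if len(c): print(r,c.min(),c.max(),np.round(world("wrist",((c.min()+c.max())/2,r),.025,o,1),4), np.round(world("wrist",(c.max(),r),.025,o,1)-world("wrist",(c.min(),r),.025,o,1),4))
cv2.imwrite("pics/w2.png",w[:,:,::-1])
E
```

```text
clock 2.4 pos [ 0.5223 -0.1082  0.2807] yaw 7.9 travel [-91.5  52.2 238.8] roll -0.8 F [ 0.6 -0.2 -0. ] op 0.0872 gf 0.0
[  9.4   6.  -14.2  -0.  -69.8  88.5]
150 301 333 [ 0.5699 -0.1502  0.025 ] [ 0.0059 -0.0424  0.    ]
170 304 329 [ 0.5434 -0.1541  0.025 ] [ 0.0047 -0.0337  0.    ]
190 304 328 [ 0.5159 -0.1581  0.025 ] [ 0.0046 -0.0329  0.    ]
210 304 328 [ 0.4875 -0.1629  0.025 ] [ 0.0047 -0.0335  0.    ]
225 304 327 [ 0.4655 -0.166   0.025 ] [ 0.0045 -0.0326  0.    ]
```

Call:
apply_moves:
  targets:
    - {"travel": [-22.8, 12.5, 35], "roll": 0, "jaw": 87}
    - {"travel": [-22.8, 12.5, 40], "roll": 0, "jaw": 87}
    - {"travel": [-22.8, 12.4, 40], "roll": 0, "jaw": 87}
    - {"travel": [-22.8, 12.4, 40], "roll": -0.8, "jaw": 87}
    - {"travel": [0, 0, 30], "roll": 0, "jaw": 87}
    - {"travel": [0, 0, 25], "roll": 0, "jaw": 87}
    - {"travel": [0, 0, 18], "roll": 0, "jaw": 87}
    - {"travel": [0, 0, 10.7], "roll": 0, "jaw": 87}
    - {"travel": [0, 0, 0], "roll": 0, "jaw": 87}
    - {"travel": [0, 0, 0], "roll": 0, "jaw": 87}

```text
clock: 3.45
tool_pos: [0.4399, -0.1701, 0.043]
orientation: [180.0, -0.0, 8.8]
force: [1.2, 0.2, -0.1]
opening: 0.0866
gripper_force: 0.0
```

```bash
python3 -c "
from h import *
goto((.4387,-.1701,.042),8.7)"
```

```text
clock 3.45 pos [ 0.4399 -0.1701  0.043 ] yaw 8.84 travel [-1.2 -0.1  1. ] roll 0.14 F [ 1.2  0.2 -0.1] op 0.0866 gf 0.0
```

Call:
apply_moves:
  targets:
    - {"travel": [0, 0, 1], "roll": 0, "jaw": 50}
    - {"travel": [0, 0, 0], "roll": 0, "jaw": 20}
    - {"travel": [0, 0, 0], "roll": 0, "jaw": 20}
    - {"travel": [0, 0, 0], "roll": 0, "jaw": 20}
    - {"travel": [0, 0, 0], "roll": 0, "jaw": 20}
    - {"travel": [0, 0, 0], "roll": 0, "jaw": 20}
    - {"travel": [0, 0, -3], "roll": 0, "jaw": 20}
    - {"travel": [0, 0, -6], "roll": 0, "jaw": 20}
    - {"travel": [0, 0, -10], "roll": 0, "jaw": 20}
    - {"travel": [0, 0, -20], "roll": 0, "jaw": 20}

```text
clock: 4.45
tool_pos: [0.4381, -0.1705, 0.0802]
orientation: [-180.0, 0.2, 8.8]
force: [0.2, -0.4, -2.9]
opening: 0.0334
gripper_force: 30.0
```

Call:
apply_moves:
  targets:
    - {"travel": [0, 0, -30], "roll": 0, "jaw": 20}
    - {"travel": [0, 0, -45], "roll": 0, "jaw": 20}
    - {"travel": [0, 0, -50], "roll": -5, "jaw": 20}
    - {"travel": [0, 0, -50], "roll": -8, "jaw": 20}
    - {"travel": [0, 0, -50], "roll": -8, "jaw": 20}
    - {"travel": [0, 0, -50], "roll": -8, "jaw": 20}
    - {"travel": [0, 0, -10], "roll": -8, "jaw": 20}
    - {"travel": [0, 0, 0], "roll": -8, "jaw": 20}
    - {"travel": [0, 0, 0], "roll": -8, "jaw": 20}
    - {"travel": [0, 0, 0], "roll": -8, "jaw": 20}

```text
clock: 5.45
tool_pos: [0.4385, -0.1704, 0.366]
orientation: [180.0, -0.0, 70.1]
force: [0.1, -0.3, -2.2]
opening: 0.0332
gripper_force: 30.0
```

Call:
apply_moves:
  targets:
    - {"travel": [0, 0, 0], "roll": -7, "jaw": 20}
    - {"travel": [0, 0, 0], "roll": -4, "jaw": 20}
    - {"travel": [30, 3, 0], "roll": 0, "jaw": 20}
    - {"travel": [45, 4, 0], "roll": 0, "jaw": 20}
    - {"travel": [45, 4, 0], "roll": 0, "jaw": 20}
    - {"travel": [45, 5, 0], "roll": 0, "jaw": 20}
    - {"travel": [45, 5, 0], "roll": 0, "jaw": 20}
    - {"travel": [35, 5, 0], "roll": 0, "jaw": 20}
    - {"travel": [23, 0, 0], "roll": 0, "jaw": 20}
    - {"travel": [0, 0, 0], "roll": 0, "jaw": 20}

```text
clock: 6.45
tool_pos: [0.5077, 0.0922, 0.3652]
orientation: [-179.9, 0.0, 80.9]
force: [-0.7, 0.4, -2.4]
opening: 0.033
gripper_force: 30.0
```

Call:
apply_moves:
  targets:
    - {"travel": [0, 0, 0], "roll": 0, "jaw": 20}
    - {"travel": [0, 0, 0], "roll": 0, "jaw": 20}
    - {"travel": [0, 0, 0], "roll": 0, "jaw": 20}

```text
clock: 6.75
tool_pos: [0.5076, 0.089, 0.3657]
orientation: [180.0, -0.0, 80.7]
force: [-0.9, -0.6, -1.4]
opening: 0.0332
gripper_force: 30.0
```

```bash
python3 - <<'E'
from h import *
import pickle
goto((.507,.090,.36),80.7)
o=ctrl.get_obs();pickle.dump(o,open("o3.pkl","wb"))
w=ctrl.snapshot("wrist")[:,:,::-1];s=ctrl.snapshot("scene")[:,:,::-1]
cv2.imwrite("pics/w3.png",cv2.resize(w,(800,600),interpolation=3))
cv2.imwrite("pics/s3.png",s)
E
```

```text
clock 6.75 pos [0.5076 0.089  0.3657] yaw 80.73 travel [ 0.9 -0.8  5.7] roll 0.03 F [-0.9 -0.6 -1.4] op 0.0332 gf 30.0
```

View pics/w3.png

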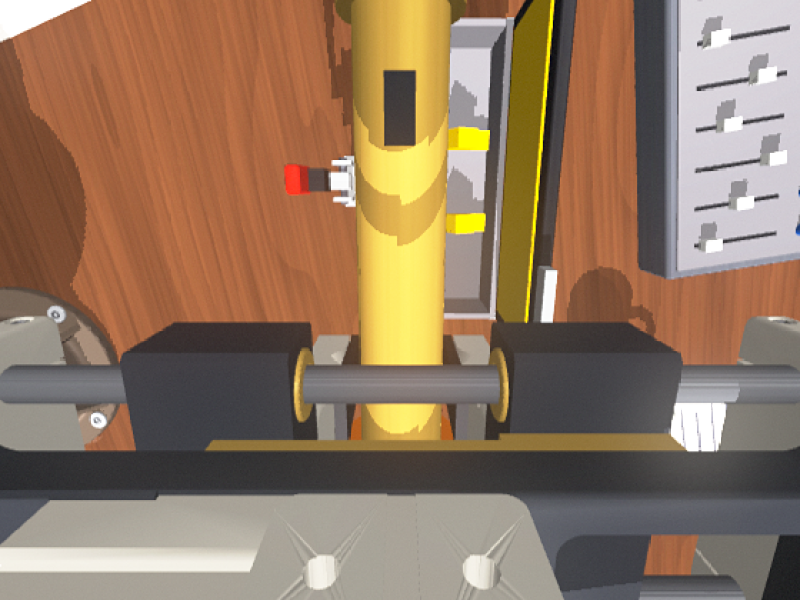

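The wrist view shows the mic held level. The hinge-side rim runs from (514,17) to (495,320), with saddle blocks at (468,138) and (466,222), the clamp bracket at (342,180) and the lid's inner top edge at about (529,318).

```bash
python3 - <<'E'
from h import *
import pickle
o=pickle.load(open("o3.pkl","rb"))
W=lambda uv,z:world("wrist",uv,z,o)
a=W((514,17),.07);b=W((495,320),.07)
print("hinge corners",a,b,np.linalg.norm(a-b))
ey=(a-b)/np.linalg.norm(a-b);ex=np.array([ey[1],-ey[0],0]);print("yaw",np.degrees(np.arctan2(-ey[0],ey[1])))
C=(a+b)/2-.07*ex;print("C",C)
f=lambda p:np.round([(p-C)@ex*1000,(p-C)@ey*1000],1)
print("saddles",f(W((468,138),.045)),f(W((466,222),.045)),"inner edges",f(W((447,138),.045)),"right ends",f(W((490,138),.045)))
print("bracket",f(W((342,180),.085)))
print("grip",f(W((295,180),.165)))
for z in(.20,.21):print("lidtop in",f(W((529,318),z)),f(W((553,5),z)),"out",f(W((577,0),z)))
# scene check: project rim corners
for s in((-.07,-.145),(-.07,.145),(.07,-.145),(.07,.145)):
    p=C+s[0]*ex+s[1]*ey;p[2]=.07;print(s,np.round(p,3),"scene",np.round(proj("scene",p)*1.42857),"top",np.round(proj("top",p)*1.42857))
E
```

```text
hinge corners [0.64535622 0.28871626 0.07      ] [ 0.59756535 -0.0010972   0.07      ] 0.2937274421589482
yaw -9.363927312119682
C [0.55239355 0.15519887 0.07      ]
saddles [35.9 44.5] [ 37.5 -42.2] inner edges [14.  44.4] right ends [58.9 44.5]
bracket [-91.5   1.4]
grip [-117.7    0.3]
lidtop in [  64.7 -102.4] [ 63.2 108.3] out [ 78.2 111.2]
lidtop in [ 61.4 -99.2] [ 59.9 104.6] out [ 74.5 107.3]
(-0.07, -0.145) [0.46  0.024 0.07 ] scene [474. 376.] top [282. 297.]
(-0.07, 0.145) [0.507 0.31  0.07 ] scene [576. 539.] top [140. 270.]
(0.07, -0.145) [0.598 0.001 0.07 ] scene [401. 409.] top [296. 230.]
(0.07, 0.145) [0.645 0.287 0.07 ] scene [494. 586.] top [155. 203.]
```

The wrist and scene estimates agree: C = (0.552, 0.155), yaw -9.36°, saddles at y = ±44, clamp at y ≈ 1 and lid at about 1.51 rad. I'll descend at x = -40 in the case frame to clear the lid, then shift under it to x = -22.

Call:
apply_moves:
  targets:
    - {"travel": [1.8, -3.5, 20], "roll": 0, "jaw": 20}
    - {"travel": [1.8, -3.1, 40], "roll": 0, "jaw": 20}
    - {"travel": [0, 0, 45], "roll": 0, "jaw": 20}
    - {"travel": [0, 0, 45], "roll": 0, "jaw": 20}
    - {"travel": [0, 0, 40], "roll": 0, "jaw": 20}
    - {"travel": [0, 0, 30], "roll": 0, "jaw": 20}
    - {"travel": [0, 0, 18], "roll": 0, "jaw": 20}
    - {"travel": [0, 0, 0], "roll": 0, "jaw": 20}
    - {"travel": [0, 4, 0], "roll": 0, "jaw": 20}
    - {"travel": [0, 4, 0], "roll": 0, "jaw": 20}

```text
clock: 7.85
tool_pos: [0.5112, 0.0935, 0.1289]
orientation: [179.9, -0.1, 80.8]
force: [-0.8, 0.3, -1.8]
opening: 0.0329
gripper_force: 30.0
```

Call:
apply_moves:
  targets:
    - {"travel": [0, 3, 0], "roll": 0, "jaw": 20}
    - {"travel": [0, 3, 0], "roll": 0, "jaw": 20}
    - {"travel": [0, 3, 0], "roll": 0, "jaw": 20}
    - {"travel": [0, 1, 0], "roll": 0, "jaw": 20}
    - {"travel": [0, 0, 0], "roll": 0, "jaw": 20}
    - {"travel": [0, 0, 0], "roll": 0, "jaw": 20}

```text
clock: 8.45
tool_pos: [0.5198, 0.0916, 0.1273]
orientation: [180.0, -0.0, 80.8]
force: [-0.1, -0.4, -2.1]
opening: 0.033
gripper_force: 30.0
```

```bash
cat >> h.py <<'E'
C=np.array([.5524,.1552,0]);_a=np.radians(-9.36);ex=np.array([np.cos(_a),np.sin(_a),0]);ey=np.array([-np.sin(_a),np.cos(_a),0])
def rel():
    o=ctrl.get_obs();d=o["tool_pos"]-C;print("case xyz mm",np.round([d@ex*1e3,d@ey*1e3,d[2]*1e3],1),"yaw",round(o["orientation"][2],2),"F case",np.round([o["force"]@ex,o["force"]@ey,o["force"][2]],1),"op",round(o["opening"]*1e3,1),"gf",o["gripper_force"],"t",round(o["clock"],2),"M",np.round(o["moment"],2))
E
python3 -c "
from h import *
rel()"
```

```text
case xyz mm [-21.8 -68.1 127.3] yaw 80.78 F case [-0.  -0.4 -2.1] op 33.0 gf 29.999469816684723 t 8.45 M [-0.19 -0.13 -0.  ]
```

Call:
apply_moves:
  targets:
    - {"travel": [-1, 0, 10], "roll": 0, "jaw": 20}
    - {"travel": [0, 0, 12], "roll": 0, "jaw": 20}
    - {"travel": [0, 0, 10], "roll": 0, "jaw": 20}
    - {"travel": [0, 0, 6], "roll": 0, "jaw": 20}
    - {"travel": [0, 0, 4], "roll": 0, "jaw": 20}
    - {"travel": [0, 0, 0], "roll": 0, "jaw": 20}
    - {"travel": [0, 0, 0], "roll": 0, "jaw": 20}

```text
clock: 9.15
tool_pos: [0.5194, 0.0905, 0.0852]
orientation: [-180.0, 0.0, 80.8]
force: [-1.1, 0.9, -3.0]
opening: 0.0331
gripper_force: 30.0
```

```bash
python3 - <<'E'
from h import *
rel()
s=ctrl.snapshot("scene")[:,:,::-1]
cv2.imwrite("pics/s4.png",cv2.resize(s[200:420,200:480],(760,597),interpolation=3))
E
```

```text
case xyz mm [-22.  -69.2  85.2] yaw 80.77 F case [-1.2  0.8 -3. ] op 33.1 gf 29.9994295835495 t 9.15 M [-0.17  0.33 -0.05]
```

View pics/s4.png

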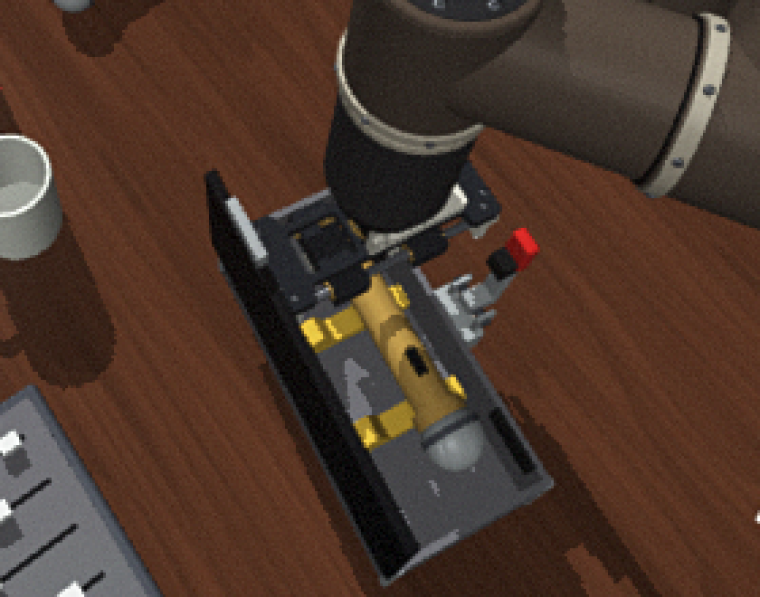

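The body rests lightly against the lid. The mic hovers over the saddles with its head at (460,445) and is clear of the clamp. I'll lower it to contact and ease the jaw open.

Call:
apply_moves:
  targets:
    - {"travel": [0, 0, 2], "roll": 0, "jaw": 20}
    - {"travel": [0, 0, 2], "roll": 0, "jaw": 20}
    - {"travel": [0, 0, 1.5], "roll": 0, "jaw": 20}
    - {"travel": [0, 0, 0], "roll": 0, "jaw": 20}

```text
clock: 9.6
tool_pos: [0.52, 0.0906, 0.0806]
orientation: [179.9, -0.0, 80.8]
force: [-3.3, -1.7, 7.1]
opening: 0.0332
gripper_force: 30.0
```

```bash
python3 -c "
from h import *
rel()"
```

```text
case xyz mm [-21.4 -69.   80.6] yaw 80.81 F case [-2.9 -2.3  7.1] op 33.2 gf 30.004141330718994 t 9.6 M [-0.3   1.01 -0.04]
```

Call:
apply_moves:
  targets:
    - {"travel": [0, 0, -0.5], "roll": 0, "jaw": 34}
    - {"travel": [0, 0, 0], "roll": 0, "jaw": 35}
    - {"travel": [0, 0, 0], "roll": 0, "jaw": 36}
    - {"travel": [0, 0, 0], "roll": 0, "jaw": 37}
    - {"travel": [0, 0, 0], "roll": 0, "jaw": 38}
    - {"travel": [0, 0, 0], "roll": 0, "jaw": 39}
    - {"travel": [0, 0, 0], "roll": 0, "jaw": 40}
    - {"travel": [0, 0, 0], "roll": 0, "jaw": 40}

```text
clock: 10.4
tool_pos: [0.5197, 0.0906, 0.0803]
orientation: [180.0, 0.0, 80.8]
force: [1.3, -0.1, -0.0]
opening: 0.0396
gripper_force: 0.4
```

```bash
python3 - <<'E'
from h import *
rel()
s=ctrl.snapshot("scene")[:,:,::-1]
cv2.imwrite("pics/s5.png",cv2.resize(s[200:420,200:480],(760,597),interpolation=3))
E
```

```text
case xyz mm [-21.8 -69.1  80.3] yaw 80.78 F case [ 1.3  0.1 -0. ] op 39.6 gf 0.3943705838173628 t 10.4 M [-0.18 -0.41 -0.03]
```

View pics/s5.png

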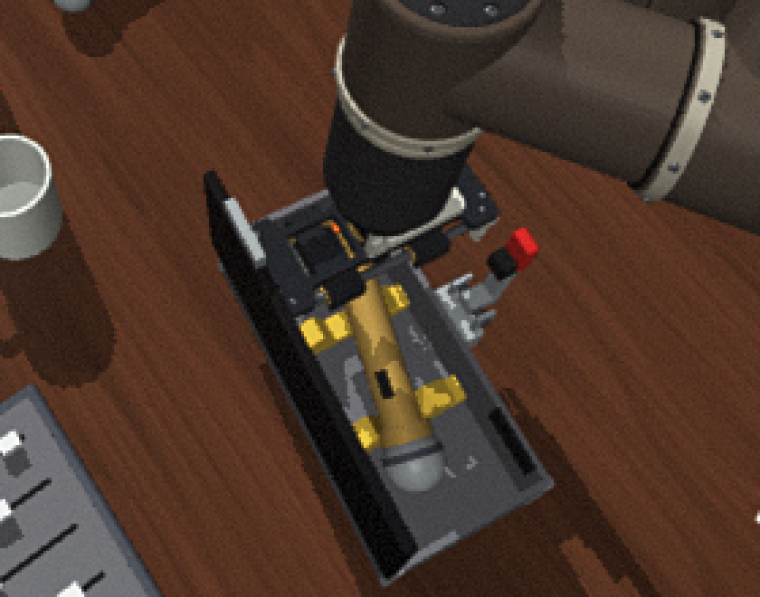

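As planned, the head end has dropped into the far V and the right finger still holds the tail. I'll lift slowly so the tail slides in.

Call:
apply_moves:
  targets:
    - {"travel": [0, 1, 0], "roll": 0, "jaw": 41}
    - {"travel": [0, 0.5, 0], "roll": 0, "jaw": 42}
    - {"travel": [0, 0, -2], "roll": 0, "jaw": 43}
    - {"travel": [0, 0, -3], "roll": 0, "jaw": 43}
    - {"travel": [0, 0, -3], "roll": 0, "jaw": 43}
    - {"travel": [0, 0, -3], "roll": 0, "jaw": 43}
    - {"travel": [0, 0, -4], "roll": 0, "jaw": 43}
    - {"travel": [0, 0, -4], "roll": 0, "jaw": 43}
    - {"travel": [0, 0, -5], "roll": 0, "jaw": 43}
    - {"travel": [0, 0, 0], "roll": 0, "jaw": 43}

```text
clock: 11.45
tool_pos: [0.5215, 0.0905, 0.1052]
orientation: [179.9, -0.0, 80.8]
force: [0.4, -0.2, -0.0]
opening: 0.0428
gripper_force: 0.0
```

```bash
python3 - <<'E'
from h import *
rel()
s=ctrl.snapshot("scene")[:,:,::-1]
cv2.imwrite("pics/s6.png",cv2.resize(s[200:420,200:480],(760,597),interpolation=3))
E
```

```text
case xyz mm [-20.  -68.8 105.2] yaw 80.79 F case [ 0.4 -0.2 -0. ] op 42.8 gf 0.0 t 11.45 M [-0.07 -0.11 -0.05]
```

View pics/s6.png

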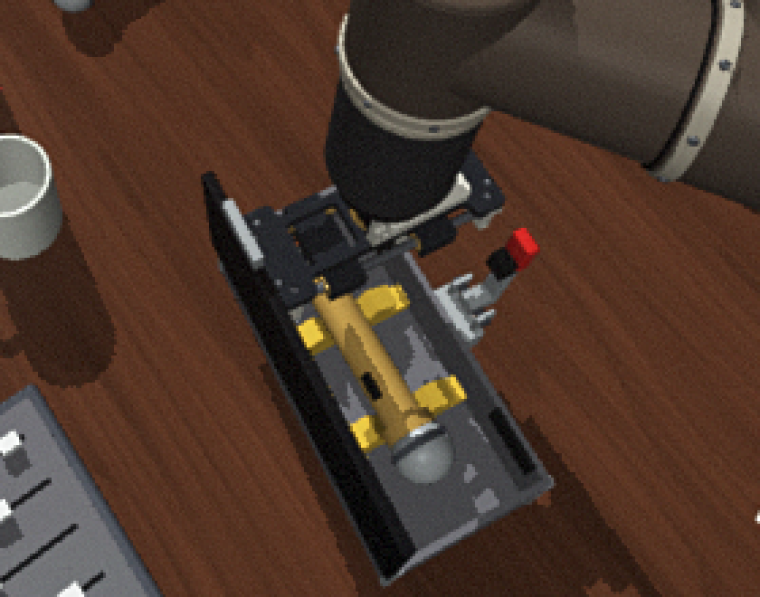

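The mic lies in both saddles, parallel to the case: the handle runs from (335,305) to (410,430), parallel to the wall, with the head at (425,455). I'll back off, lift out, and go behind the lid.

Call:
apply_moves:
  targets:
    - {"travel": [0, -10, 0], "roll": 0, "jaw": 43}
    - {"travel": [0, -10, -10], "roll": 0, "jaw": 43}
    - {"travel": [0, 0, -40], "roll": 0, "jaw": 20}
    - {"travel": [0, 0, -48], "roll": 0, "jaw": 0}
    - {"travel": [0, 0, -48], "roll": 0, "jaw": 0}
    - {"travel": [0, 0, -48], "roll": 0, "jaw": 0}
    - {"travel": [17, 42, -2], "roll": 0, "jaw": 0}
    - {"travel": [17, 43, 0], "roll": 0, "jaw": 0}
    - {"travel": [17, 43, 0], "roll": 0, "jaw": 0}
    - {"travel": [17, 43, 0], "roll": 0, "jaw": 0}

```text
clock: 12.5
tool_pos: [0.6816, 0.1339, 0.3013]
orientation: [180.0, -0.0, 80.8]
force: [1.1, 1.2, -0.3]
opening: 0.0005
gripper_force: 0.0
```

Call:
apply_moves:
  targets:
    - {"travel": [0, 0, 0], "roll": 8.2, "jaw": 0}
    - {"travel": [0, 0, 0], "roll": 8.2, "jaw": 0}
    - {"travel": [0, 0, 0], "roll": 8.2, "jaw": 0}
    - {"travel": [0, 0, 0], "roll": 8.2, "jaw": 0}
    - {"travel": [0, 0, 0], "roll": 8.2, "jaw": 0}
    - {"travel": [0, 0, 0], "roll": 8.2, "jaw": 0}
    - {"travel": [0, 0, 0], "roll": 8.2, "jaw": 0}
    - {"travel": [0, 0, 0], "roll": 8.2, "jaw": 0}
    - {"travel": [0, 0, 0], "roll": 8.2, "jaw": 0}
    - {"travel": [0, 0, 0], "roll": 8.2, "jaw": 0}

```text
clock: 13.5
tool_pos: [0.6799, 0.1335, 0.3009]
orientation: [180.0, 0.0, -1.5]
force: [-0.3, -0.6, 0.2]
opening: 0.0005
gripper_force: 0.0
```

Call:
apply_moves:
  targets:
    - {"travel": [0, 0, 0], "roll": 8.2, "jaw": 0}
    - {"travel": [0, 0, 0], "roll": 0, "jaw": 0}
    - {"travel": [0, 0, 0], "roll": 0, "jaw": 0}

```text
clock: 13.8
tool_pos: [0.6804, 0.1335, 0.3008]
orientation: [-180.0, 0.0, -9.2]
force: [0.6, 0.2, 0.6]
opening: 0.0002
gripper_force: 0.0
```

```bash
python3 - <<'E'
from h import *
rel()
s=ctrl.snapshot("scene")[:,:,::-1]
cv2.imwrite("pics/s7.png",s)
# mic check: orange ring, handle axis in top view (saddles z=.035)
t=ctrl.snapshot("top");g=cv2.cvtColor(t,cv2.COLOR_RGB2HSV)
f=lambda p:np.round([(p-C)@ex*1000,(p-C)@ey*1000],1)
print("head s6",f(world("scene",(425/2.714+200,455/2.714+200),.035,None,1)))
m=((g[:,:,0]>3)&(g[:,:,0]<15)&(g[:,:,1]>170)&(g[:,:,2]>120));v,u=np.where(m)
k=(u>90)&(u<215)&(v>130)&(v<220);print("ring n",k.sum(),f(world("top",(u[k].mean(),v[k].mean()),.05,None,1)) if k.sum() else None)
E
```

```text
case xyz mm [129.8  -0.6 300.8] yaw -9.16 F case [0.6 0.3 0.6] op 0.2 gf 0.0 t 13.8 M [-0.   -0.01  0.02]
head s6 [-2.6 83.3]
ring n 64 [-13.  -97.3]
```

```bash
python3 - <<'E'
from h import *
t=ctrl.snapshot("top")[:,:,::-1];s=cv2.imread("pics/s7.png")
a=cv2.resize(s[255:420,270:420],(400,440),interpolation=3);b=cv2.resize(t[130:220,85:222],(400,263),interpolation=3)
c=np.zeros((440,800,3),np.uint8);c[:,:400]=a;c[:263,400:]=b
cv2.imwrite("pics/m8.png",c)
E
```

```text
(no output)
```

View pics/m8.png

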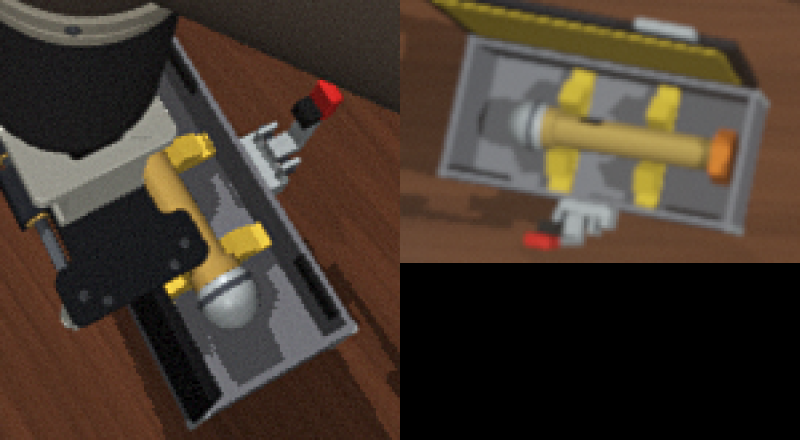

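The montage shows the mic seated, with its axis through both saddle V's and parallel to the wall. It sits about 12 mm off along y, which is within tolerance. Now the lid.

Call:
apply_moves:
  targets:
    - {"travel": [0, 0, 40], "roll": 0, "jaw": 0}
    - {"travel": [0, 0, 40], "roll": 0, "jaw": 0}
    - {"travel": [0, 0, 29], "roll": 0, "jaw": 0}
    - {"travel": [-12, 0, 0], "roll": 0, "jaw": 0}
    - {"travel": [-14, 0, 0], "roll": 0, "jaw": 0}
    - {"travel": [-14, 0, 0], "roll": 0, "jaw": 0}
    - {"travel": [-14, 0, 0], "roll": 0, "jaw": 0}
    - {"travel": [-14, 0, 0], "roll": 0, "jaw": 0}
    - {"travel": [-14, 0, 0.5], "roll": 0, "jaw": 0}
    - {"travel": [-13, 0, 1], "roll": 0, "jaw": 0}

```text
clock: 14.95
tool_pos: [0.5868, 0.1492, 0.1912]
orientation: [-179.9, -0.1, -9.4]
force: [1.8, -0.5, -0.3]
opening: 0.0
gripper_force: 0.5
```

```bash
python3 -c "
from h import *
rel()"
```

```text
case xyz mm [ 35.   -0.3 191.2] yaw -9.37 F case [ 1.8 -0.2 -0.3] op 0.0 gf 0.5355981504544616 t 14.95 M [-0.08 -0.5   0.  ]
```

Call:
apply_moves:
  targets:
    - {"travel": [-9, 0, 4], "roll": 0, "jaw": 0}
    - {"travel": [-9, 0, 5], "roll": 0, "jaw": 0}
    - {"travel": [-8, 0, 5], "roll": 0, "jaw": 0}
    - {"travel": [-5, 0, 8], "roll": 0, "jaw": 0}
    - {"travel": [-5, 0, 8], "roll": 0, "jaw": 0}
    - {"travel": [-5, 0, 8], "roll": 0, "jaw": 0}
    - {"travel": [-3, 0, 8], "roll": 0, "jaw": 0}
    - {"travel": [-3, 0, 8], "roll": 0, "jaw": 0}
    - {"travel": [-2, 0, 9], "roll": 0, "jaw": 0}
    - {"travel": [0, 0, 7], "roll": 0, "jaw": 0}

```text
clock: 15.95
tool_pos: [0.5386, 0.1567, 0.1188]
orientation: [180.0, 0.0, -9.4]
force: [0.1, -0.2, 0.2]
opening: 0.0004
gripper_force: 0.2
```

Call:
apply_moves:
  targets:
    - {"travel": [0, 0, 5], "roll": 0, "jaw": 0}
    - {"travel": [0, 0, 3], "roll": 0, "jaw": 0}
    - {"travel": [0, 0, 2], "roll": 0, "jaw": 0}
    - {"travel": [0, 0, 0], "roll": 0, "jaw": 0}

```text
clock: 16.35
tool_pos: [0.539, 0.1568, 0.1096]
orientation: [180.0, 0.0, -9.4]
force: [0.7, -0.0, 0.6]
opening: 0.0003
gripper_force: 0.0
```

```bash
python3 -c "
from h import *
rel()"
```

```text
case xyz mm [-13.5  -0.6 109.6] yaw -9.43 F case [0.7 0.1 0.6] op 0.3 gf 0.0 t 16.35 M [-0.03 -0.    0.04]
```

Call:
apply_moves:
  targets:
    - {"travel": [0, 0, 2], "roll": 0, "jaw": 0}
    - {"travel": [0, 0, 1.5], "roll": 0, "jaw": 0}
    - {"travel": [0, 0, 1], "roll": 0, "jaw": 0}
    - {"travel": [0, 0, 0], "roll": 0, "jaw": 0}

```text
clock: 16.75
tool_pos: [0.539, 0.157, 0.1056]
orientation: [-180.0, -0.0, -9.4]
force: [-1.6, 0.9, 2.2]
opening: 0.0002
gripper_force: 1.2
```

```bash
python3 - <<'E'
from h import *
rel()
# lid edge from scene view: dark lid mask along line across the case at y=+110
s=ctrl.snapshot("scene");cv2.imwrite("pics/s9.png",s[:,:,::-1])
for x in range(-100,100,10):
    p=C+ex*x/1e3+ey*.11+np.array([0,0,.075]);u=proj("scene",p);print(x,s[int(round(u[1])),int(round(u[0]))],end=" ")
E
```

```text
case xyz mm [-13.5  -0.4 105.6] yaw -9.42 F case [-1.7  0.6  2.2] op 0.2 gf 1.2304028676901608 t 16.75 M [ 0.19  0.4  -0.  ]
-100 [95 54 39] -90 [85 50 31] -80 [61 38 27] -70 [23 25 25] -60 [15 18 19] -50 [19 21 20] -40 [7 0 2] -30 [13 11 14] -20 [ 7  8 10] -10 [17 18 17] 0 [12 10 13] 10 [10 10  9] 20 [13 16 16] 30 [22 23 23] 40 [30 27 29] 50 [23 23 24] 60 [16 13 20] 70 [29 31 28] 80 [139 145 146] 90 [82 50 33]
```

The lid is down on the gaskets: contact came at tip z ≈ 84 mm, which is about 0.04 rad. Next, the clamp from its robot side.

Call:
apply_moves:
  targets:
    - {"travel": [0, 0, -35], "roll": 0, "jaw": 0}
    - {"travel": [0, 0, -50], "roll": 0, "jaw": 0}
    - {"travel": [0, 0, -50], "roll": 0, "jaw": 0}
    - {"travel": [-42, 1, 0], "roll": 0, "jaw": 0}
    - {"travel": [-42, 0, 0], "roll": 0, "jaw": 0}
    - {"travel": [-44, 0, 0], "roll": 0, "jaw": 0}
    - {"travel": [0, 0, 0], "roll": 0, "jaw": 0}
    - {"travel": [0, 0, 30], "roll": 0, "jaw": 0}
    - {"travel": [0, 0, 28], "roll": 0, "jaw": 0}
    - {"travel": [0, 0, 0], "roll": 0, "jaw": 0}

```text
clock: 17.8
tool_pos: [0.4108, 0.1753, 0.1794]
orientation: [179.8, 0.2, -9.4]
force: [-0.5, -0.8, 0.3]
opening: 0.0002
gripper_force: 0.0
```

```bash
python3 -c "
from h import *
rel()"
```

```text
case xyz mm [-142.9   -3.1  179.4] yaw -9.45 F case [-0.3 -0.8  0.3] op 0.2 gf 0.0 t 17.8 M [-0.13  0.07 -0.01]
```

Call:
apply_moves:
  targets:
    - {"travel": [9, -4, -1.5], "roll": 0, "jaw": 0}
    - {"travel": [9, 0, -1.5], "roll": 0, "jaw": 0}
    - {"travel": [9, 0, -1], "roll": 0, "jaw": 0}
    - {"travel": [9, 0, -1], "roll": 0, "jaw": 0}
    - {"travel": [9, 0, -1], "roll": 0, "jaw": 0}
    - {"travel": [10, 0, -1], "roll": 0, "jaw": 0}
    - {"travel": [10, 0, 0], "roll": 0, "jaw": 0}
    - {"travel": [8, 0, 1], "roll": 0, "jaw": 0}
    - {"travel": [8, 0, 1], "roll": 0, "jaw": 0}
    - {"travel": [8, 0, 2], "roll": 0, "jaw": 0}

```text
clock: 18.8
tool_pos: [0.5017, 0.166, 0.1854]
orientation: [-180.0, -0.0, -9.4]
force: [-4.2, 0.5, 0.9]
opening: 0.0004
gripper_force: 1.8
```

```bash
python3 -c "
from h import *
rel()"
```

```text
case xyz mm [-51.7   2.4 185.4] yaw -9.43 F case [-4.2 -0.2  0.9] op 0.4 gf 1.7561100237071514 t 18.8 M [ 0.29  1.64 -0.01]
```

Call:
apply_moves:
  targets:
    - {"travel": [6, 0, 6], "roll": 0, "jaw": 0}
    - {"travel": [6, 0, 6], "roll": 0, "jaw": 0}
    - {"travel": [5, 0, 6], "roll": 0, "jaw": 0}
    - {"travel": [5, 0, 6], "roll": 0, "jaw": 0}
    - {"travel": [4, 0, 6], "roll": 0, "jaw": 0}
    - {"travel": [4, 0, 7], "roll": 0, "jaw": 0}
    - {"travel": [3, 0, 7], "roll": 0, "jaw": 0}
    - {"travel": [2, 0, 7], "roll": 0, "jaw": 0}
    - {"travel": [1, 0, 6], "roll": 0, "jaw": 0}
    - {"travel": [0, 0, 0], "roll": 0, "jaw": 0}

```text
clock: 19.8
tool_pos: [0.5401, 0.1611, 0.1294]
orientation: [-179.9, -0.3, -9.3]
force: [2.7, 0.1, 3.0]
opening: 0.0005
gripper_force: 1.8
```

```bash
python3 -c "
from h import *
rel()"
```

```text
case xyz mm [-13.1   3.8 129.4] yaw -9.35 F case [2.6 0.6 3. ] op 0.5 gf 1.8051881006977055 t 19.8 M [ 0.03 -1.03  0.  ]
```

Pressing home.

Call:
apply_moves:
  targets:
    - {"travel": [0, 0, 2], "roll": 0, "jaw": 0}
    - {"travel": [0, 0, 2], "roll": 0, "jaw": 0}
    - {"travel": [0, 0, 1.5], "roll": 0, "jaw": 0}
    - {"travel": [0, 0, 1], "roll": 0, "jaw": 0}
    - {"travel": [0, 0, 0], "roll": 0, "jaw": 0}

```text
clock: 20.3
tool_pos: [0.5408, 0.1611, 0.1269]
orientation: [-179.8, -0.5, -9.3]
force: [-4.0, -4.3, 31.3]
opening: 0.0006
gripper_force: 15.7
```

```bash
python3 -c "
from h import *
rel()"
```

```text
case xyz mm [-12.4   3.9 126.9] yaw -9.27 F case [-3.2 -4.9 31.3] op 0.6 gf 15.654795634327456 t 20.3 M [-1.69  1.33 -0.08]
```

Call:
apply_moves:
  targets:
    - {"travel": [0, 0, 0.5], "roll": 0, "jaw": 0}
    - {"travel": [0, 0, 0], "roll": 0, "jaw": 0}
    - {"travel": [0, 0, 0], "roll": 0, "jaw": 0}
    - {"travel": [0, 0, -6], "roll": 0, "jaw": 0}
    - {"travel": [0, 0, -20], "roll": 0, "jaw": 0}
    - {"travel": [0, 0, -40], "roll": 0, "jaw": 0}
    - {"travel": [0, 0, -45], "roll": 0, "jaw": 0}
    - {"travel": [0, 0, -40], "roll": 0, "jaw": 0}
    - {"travel": [-40, 0, 0], "roll": 0, "jaw": 0}
    - {"travel": [-40, 0, 0], "roll": 0, "jaw": 0}

```text
clock: 21.3
tool_pos: [0.4583, 0.1739, 0.2731]
orientation: [-179.9, -0.1, -9.5]
force: [-0.3, 1.9, 0.0]
opening: 0.0001
gripper_force: 0.0
```

```bash
python3 - <<'E'
from h import *
rel()
s=ctrl.snapshot("scene");cv2.imwrite("pics/s10.png",s[:,:,::-1])
g=cv2.cvtColor(s,cv2.COLOR_RGB2HSV);m=((g[:,:,0]<4)|(g[:,:,0]>176))&(g[:,:,1]>190)&(g[:,:,2]>90)
v,u=np.where(m);k=(u>270)&(v>230)
print("red",k.sum(),u[k].mean() if k.any() else 0,v[k].mean() if k.any() else 0)
for th in(0,.1,.2):
    p=C+ex*(-.09+.085*np.cos(th)-.025*np.sin(th))+ey*.001;p[2]=.08+.085*np.sin(th)+.025*np.cos(th);print(th,proj("scene",p))
E
```

```text
case xyz mm [-95.9   3.1 273.1] yaw -9.52 F case [-0.6  1.8  0. ] op 0.1 gf 0.0 t 21.3 M [0.11 0.19 0.03]
red 176 342.0511363636364 324.0056818181818
0 [342.52337707 323.10740669]
0.1 [344.28037987 321.24386196]
0.2 [346.37017153 319.23651266]
```

The red grip's centroid at (342.1, 324.0) matches the clamp at angle ≈ 0. I'll hand the job in.

Call:
apply_moves:
  targets:
    - {"travel": [0, 0, 0], "roll": 0, "jaw": 0}
    - {"travel": [0, 0, 0], "roll": 0, "jaw": 0}
    - {"travel": [0, 0, 0], "roll": 0, "jaw": 0}

```text
clock: 21.65
tool_pos: [0.4584, 0.1735, 0.2721]
orientation: [180.0, -0.0, -9.4]
force: [0.1, -0.7, -0.7]
opening: 0.0005
gripper_force: 0.0
```

```bash
python3 -c "
from plant import ctrl
print(ctrl.close_job())"
```

```text
the job is handed in; nothing more can be done
None
```

I handed the job in at about 22 s: the orange-ringed mic is in the saddles, the lid is shut, and the clamp is pressed fully down with the arm clear; the hand-in returned no verdict, so this rests on my own camera and force checks.

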